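Tighten the tag clamp until its clutch clicks

TASK

Carry the blue tag clamp by its black handle, not by its knob, and set it down flat inside the low metal dock on the bench. Let go, then take its orange knob and turn it clockwise until the screw is fully home and the slip clutch clicks over at least once, leaving the clamp in the dock and untouched. Do not disturb the squeegee, the tape measure or the thread spool.

Things in the scene. Friction and masses are not known exactly. Their poses are not given: they have to be found in the camera images.
- tag_clamp: Blue C-shaped clamp holding a stack of aluminium tags, loose, 0.5 kg, 118 mm high. Origin: centre of the base's underside; +x from handle to knob, z up. Base plate 150 (x) x 76 (y) x 10 mm. A column at x = -42 mm ends in the black handle; an arm (20 mm wide, 50 to 70 mm up, x = -60 to +62 mm) carries the screw and knob at x = +42 mm.
- handle (a point): Grip point in the clamp's black handle: clamp x = -42 mm, 94 mm above the underside. Handle 16 mm thick along the clamp's y, 36 mm wide along its x, from 70 to 114 mm above the underside (top 20 mm above this point). Same axes as the clamp.
- knob_grip (a point): Middle of the knob's orange grip bar, on its axis: clamp x = +42 mm, 103 mm above the underside. Axes turn with the knob: x along the bar (48 mm), y across it (16 mm), z up. Bar 28 mm high, 14 mm above and below this point; white mark on top towards +x. Below it a black skirt (54 mm diameter, 13 mm high), then a steel disc (58 mm) with a red mark, fixed to the screw.
- screw (a joint): Turn of the screw and its steel disc in the clamp, rad, clockwise from above: 0 = fully open, 1.6 = fully home (hard stop). Starts between 0.3 and 1.0; friction 0.1 N m, stays where left, but may spring back by up to 0.1 at a click, which still counts as home.
- knob (a joint): Slip of the knob on the screw, rad, clockwise from above; 0 at the start. Below about 0.2 N m knob and screw turn together, both ways; with the screw home the knob slips, one click (ball detent) each 45 degrees (0.785 rad). Let go before half way it springs back to the last rest; beyond, on to the next.
- dock: Low aluminium frame with a dark floor, fixed to the bench; it keeps the clamp from turning. Origin: centre of its underside, at bench height; x along its length. Inner opening 160 (x) x 86 (y) mm: 5 mm clear all round the clamp's base. Floor 4 mm up, walls 8 mm thick and 18 mm high; a 23 mm screw ear at each end. The clamp may stand in it either way round.
- squeegee: Bystander: flat blue film squeegee, 73 x 100 x 10 mm, loose. Origin: centre of its underside.
- measure: Bystander: yellow tape measure on the dock's right, 64 x 67 x 34 mm, loose. Origin: centre of its underside.
- spool: Bystander: upright spool of rust-coloured thread, 48 mm diameter, 56 mm high, loose. Origin: centre of its underside.

How it is judged (in metres and radians):
On the way, in this order (a step that is already met when the one before it is completed fails the run):
1. the clamp stands flat in the dock, let go (horizontal distance between tag_clamp and dock below 0.011 m and z of tag_clamp in the frame of dock below 0.008 m and angle between tag_clamp's own z axis and vertical below 0.05 rad and contact force between the fingers and tag_clamp below 0.2 N), for 0.2 s.
2. the screw is fully home and the clutch has clicked over at least once (value of joint screw above 1.42 rad and value of joint knob above 0.6 rad), for 0.1 s.
At the end, for the whole second after the job is handed in: The clamp stands flat in the dock (origin within 11 mm of the dock's in plan and less than 8 mm above its underside, tilted less than 0.05 rad), at rest; the screw is home (above 1.42 of 1.6 rad) and the knob has slipped at least one click (more than 0.6 rad) (all of step 2 and horizontal distance between tag_clamp and dock below 0.011 m and z of tag_clamp in the frame of dock below 0.008 m and angle between tag_clamp's own z axis and vertical below 0.05 rad and linear speed of tag_clamp below 0.02 m/s); the robot touches nothing.
It fails at once if the clamp is carried by its knob (lifted over 12 mm off the bench with the fingers at the knob) (height (world z) of tag_clamp above 0.012 m and contact force between the fingers and tag_clamp above 1 N and distance between the grasp point and knob_grip below 0.04 m).
It fails at once if a bystander is moved by more than 15 mm (distance of any of squeegee, measure, spool from where it was at the start of the episode above 0.015 m).
It also fails if it takes over 61 s, if anything falls off the work surface, if the arm or the gripper's body presses on something with over 40 N, if the wrist force passes 120 N, or if a joint passes its speed limit or range.

ROBOT

A 6-joint arm with a two-finger parallel gripper is mounted at the origin on a cart in front of the work surface, level with it; the furniture and walls round the work are solid. World frame = base frame: x ahead of the robot, y to its left, z up, the work surface at z = 0. Lengths are in m, angles in degrees, forces in N, time in s.
With the tool pointing down it reaches from about 0.25 to 0.725 m from the base axis. Payload 9.7 kg.
Tool frame: the origin (TCP) lies where the fingers leave the gripper's body, on its centre line; the fingertips stand 73 mm ahead of it and the grasp point (between the pads) lies 54 mm ahead of it; z points along the fingers, y is the line along which they close (so a half turn about z gives the same grasp; the last joint's range is limited). The gripper opens to 85 mm and grips with 20 to 120 N. Pads are 22 mm wide; open, the fingers measure 114 mm over their backs; the gripper's body (76 mm by 85 mm) begins 54 mm behind the grasp point. The pads swing forward as they close: fully open they stand 13 mm farther back than shut.
Start: joints at [74.427, 4.979, 10.078, 95.1, 0, 90], TCP at [0.148, 0.53, 0.304] pointing down, gripper open.
Joint ranges: [-179.16, 179.16], [-48.56, 103.87], [-65.8, 70.77], [-126.05, 130.52], [-82.76, 87.17], [-180, 180]. Speed limits (degrees/s): [127.2, 127.2, 147.25, 180, 180, 180].

INTERFACE

Orientations are given as [roll, pitch, yaw] about the fixed x, y, z axes, in that order (R = Rz(yaw) Ry(pitch) Rx(roll)).
In Python, from workcell import sensors, imaging, bot gives the robot as it stands.
- The arm moves only by the tool apply_moves, never from a script. Its argument "rows" is a list of rows, each a list of 3 entries, a list of its own where there are three numbers: the shift along the tool's x, y, z in units of 10 cm (1.0 is 10 cm), then the turn, a rotation vector about the tool's x, y, z in units of 30 degrees (1.0 is 30 degrees), then the opening, from 0 (shut) to 1 (fully open). A call has 1 to 20 rows; each row is the pose to reach, as a shift and turn from the pose commanded when the call began, along the tool's axes at that moment; what a row does not reach only later rows make up. A row lasts 1/10 s, in which the tool goes at most 50 mm and 8.59 degrees, less where a joint would pass 70% of its speed; a pose out of reach is approached as far as the arm can. A call with a number of a shift or a turn outside -1 to 1 is refused whole. A call with a gripper value outside its range is refused whole. The fingers move at their own pace and stop on an object; "force" is the grip in N (left out, the last holds). Time passes only in rows, so rows that repeat a pose let the fingers close. It gives the time, the measured TCP pose, the force, the opening and the grip force at its end, in the units of the state.
- sensors.get_obs(): the state, without advancing time (a new reading comes with each control period).
- imaging.camera(name): name is "scene" or "top"; returns (picture, depth): 400x640x3 uint8, red, green, blue; 400x640 float32, m along the optical axis (not along the pixel's ray), 0 where there is no reading.
- imaging.get_calibration(name): a dict with "intrinsics" (3x3 intrinsics, pixels), "dist_coeffs" ([k1, k2, p1, p2, k3] as OpenCV has them; the pictures are not rectified), "world_from_camera" (4x4, takes a point from camera to world coordinates). Camera axes: x right, y down, z forward; pixel columns grow to the right and rows downward; lengths in m; the calibration is good to about 2 mm. A picture is of the moment at which its call begins. get_calibration takes no time and is no camera call.
- bot.job_done(): hands the job in; it is judged then, once.
The state is a dict: "time": time; "q": joint angles; "qd": joint speeds; "joint_efforts": joint torques, N m; "ee_pos": TCP position; "tcp_rot": TCP orientation; "wrist_force": force on the tool from outside, world axes, zero at the start; "torque": the same for the moment, N m; "opening": finger opening in m; "grasp_force": force on a finger pad.
Only numpy, scipy, OpenCV 4.12 (cv2) and the standard library are available. Lean on these libraries where they do the work, as an engineer would, in place of code of your own. Each camera call takes 0.05 s, during which the arm holds its last target. There are 200 camera calls.

## Working session

There is one attempt and no reset: what is moved stays moved. The work goes in short steps, Python scripts to look and compute and a tool call to move; the robot and the scene stay as the last step left them, time stands still between calls to the robot, and variables do not carry over. Pictures are saved under pics/ and viewed, at most 10 in all, crops included, and the job is handed in when it is done.

Besides the shell and the picture viewer there is one more tool, called in YAML: its name, and indented under it one key for each argument. apply_moves: Moves the arm, as the interface text tells. Its arguments: {"type":"object","properties":{"rows":{"type":"array"},"force":{"type":"number"}},"required":["rows"]}

```bash
mkdir -p pics; cat > h.py <<'E'
import numpy as np, cv2
from workcell import sensors, imaging, bot
def snap(n,f):
    im,d=imaging.camera(n); cv2.imwrite(f'pics/{f}.png',im[:,:,::-1]); np.savez(f'pics/{f}.npz',im=im,d=d); return im,d
def cloud(n,d):
    c=imaging.get_calibration(n); K=np.array(c['intrinsics'],float); D=np.array(c['dist_coeffs'],float); T=np.array(c['world_from_camera'])
    h,w=d.shape; u,v=np.meshgrid(np.arange(w),np.arange(h))
    p=cv2.undistortPoints(np.stack([u,v],-1).reshape(-1,1,2).astype(np.float64),K,D).reshape(h,w,2)
    P=np.concatenate([p*d[...,None],d[...,None]],-1)
    W=P@T[:3,:3].T+T[:3,3]; W[d==0]=np.nan; return W
E
python3 - <<'E'
from h import *
for n in ['top','scene']:
    snap(n,n+'0'); c=imaging.get_calibration(n); print(n,np.round(c['world_from_camera'],3).tolist(),np.round(c['intrinsics'],1).tolist())
print(sensors.get_obs())
E
```

```text
top [[0.012, -0.993, 0.118, 0.438], [-1.0, -0.014, -0.019, 0.093], [0.02, -0.118, -0.993, 1.004], [0.0, 0.0, 0.0, 1.0]] [[371.5, 0.0, 319.8], [0.0, 371.5, 205.2], [0.0, 0.0, 1.0]]
scene [[0.831, -0.252, 0.497, 0.037], [-0.557, -0.389, 0.734, -0.683], [0.009, -0.886, -0.463, 0.58], [0.0, 0.0, 0.0, 1.0]] [[387.5, 0.0, 325.3], [0.0, 387.5, 194.1], [0.0, 0.0, 1.0]]
{'time': 0.1, 'q': array([ 7.44262320e+01,  5.00905816e+00,  1.00380928e+01,  9.50976194e+01,
       -7.40148824e-04,  8.99989529e+01]), 'qd': array([-0.045839  , -0.19616295,  0.03179564,  0.0716664 ,  0.09378481,
       -0.02581669]), 'joint_efforts': array([-4.57168999e-04, -5.21559334e+01,  4.65654659e+01,  1.59899297e-02,
       -1.04247192e-04,  6.48398668e-07]), 'ee_pos': array([0.14763689, 0.52970191, 0.30323518]), 'tcp_rot': array([-1.79931415e+02,  7.38894942e-04,  1.64427280e+02]), 'wrist_force': array([ 0.92029887, -0.25350464,  0.54066416]), 'torque': array([ 0.00711433,  0.06598106, -0.01426712]), 'grasp_force': 0.0, 'opening': 0.0852020488023867}
```

View pics/top0.png

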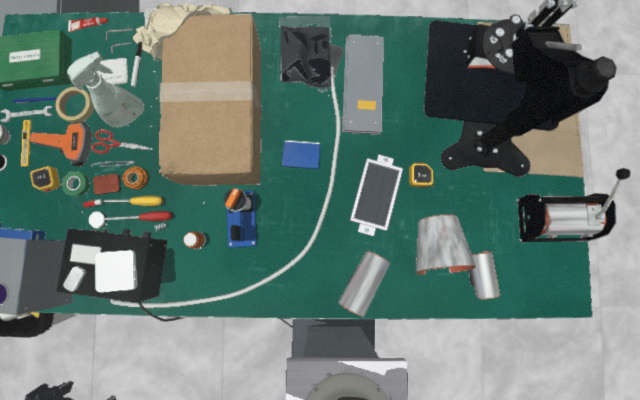

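View pics/scene0.png

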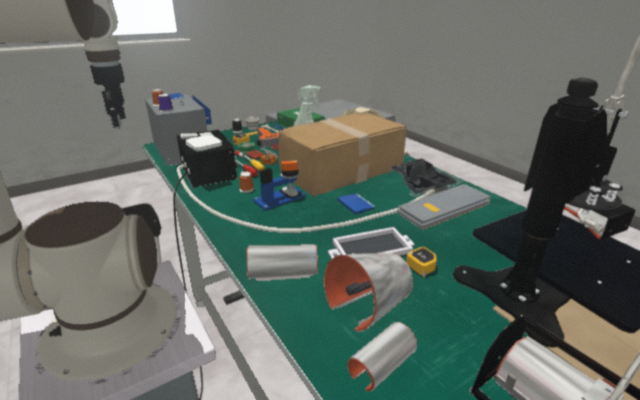

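The top view shows the clamp at about (240,218), with the orange knob at (237,198) and the handle at (238,231). The dock is at (376,194), the measure at (421,175), the spool at (194,240) and the squeegee at (300,154). A tall box stands beyond the clamp. Pipe sections lie near the dock at (362,283) and (443,243).

```bash
cat > m.py <<'E'
from h import *
def rect(P): 
    (c,s,a)=cv2.minAreaRect((P[:,:2]*1000).astype(np.float32)); return np.round(c,1),np.round(s,1),round(a,1),len(P)
def sel(W,im,box,zr,col=None):
    u0,u1,v0,v1=box; w=W[v0:v1,u0:u1]; hsv=cv2.cvtColor(im,cv2.COLOR_RGB2HSV)[v0:v1,u0:u1]
    m=(w[...,2]>zr[0])&(w[...,2]<zr[1])
    if col is not None: m&=cv2.inRange(hsv,np.array(col[0]),np.array(col[1]))>0
    return w[m]
E
python3 - <<'E'
from m import *
f=np.load('pics/top0.npz');im,d=f['im'],f['d'];W=cloud('top',d)
hsv=cv2.cvtColor(im,cv2.COLOR_RGB2HSV)
B=(218,266,180,255)
print('bench z',np.nanmedian(W[250:290,200:260,2]))
cl=[('base blue',(0.003,0.03),((100,100,50),(130,255,255))),('arm blue',(.04,.085),((100,100,50),(130,255,255))),
('knob',(.09,.14),((3,130,100),(20,255,255))),('white',(.105,.14),((0,0,170),(180,70,255))),('handle',(.1,.13),((0,0,0),(180,255,75))),('skirt',(.07,.1),((0,0,0),(180,255,75)))]
for n,z,c in cl:
    P=sel(W,im,B,z,c); print(n,rect(P) if len(P)>4 else len(P), np.round(P.mean(0),3) if len(P) else '')
P=sel(W,im,(340,412,145,245),(.008,.03)); print('dock walls',rect(P),np.round(P.mean(0),3))
P=sel(W,im,(340,412,145,245),(-.01,.03),((0,0,150),(180,60,255))); print('dock white',rect(P))
P=sel(W,im,(355,400,155,230),(-.01,.03),((0,0,0),(180,90,110))); print('dock floor',rect(P),np.nanmedian(P[:,2]))
for n,b in [('box',(155,262,10,190)),('measure',(405,440,155,195)),('spool',(182,210,225,255)),('pipe',(335,392,245,320)),('cone',(412,475,210,275)),('squeegee',(280,322,138,170))]:
    P=sel(W,im,b,(.006,.5)); print(n,rect(P),P.min(0).round(3),P.max(0).round(3))
s=np.hstack([cv2.resize(im[175:255,205:285],(390,390),interpolation=cv2.INTER_CUBIC),cv2.resize(im[140:245,330:435],(390,390),interpolation=cv2.INTER_CUBIC)])
cv2.imwrite('pics/crop1.png',s[:,:,::-1])
E
```

```text
bench z 6.508283006478877e-05
base blue (array([517.4, 287. ]), array([149. ,  75.8]), 4.2, 697) [0.497 0.277 0.01 ]
arm blue (array([494.4, 283.1]), array([75.9, 20.8]), 4.3, 191) [0.501 0.28  0.066]
knob (array([561.4, 291.6]), array([25.1, 45.4]), 65.1, 133) [0.557 0.289 0.114]
white 4 [0.574 0.283 0.118]
handle (array([475.9, 280.9]), array([31.2, 15.2]), 1.3, 98) [0.476 0.281 0.112]
skirt (array([520.1, 292.9]), array([ 50.1, 119. ]), 84.5, 177) [0.541 0.279 0.089]
dock walls (array([584.5, -94.4]), array([137.4, 212.8]), 74.9, 757) [ 0.593 -0.085  0.017]
dock white (array([589.8, -79.3]), array([105.7, 224. ]), 75.1, 906)
dock floor (array([598.7, -82.2]), array([110.2, 211.1]), 76.6, 1724) 0.004081501007615618
box (array([851.4, 376.3]), array([561.2, 290.6]), 7.1, 17469) [0.581 0.234 0.007] [1.127 0.555 0.192]
measure (array([ 644.1, -202.1]), array([63. , 67.7]), 1.0, 542) [ 0.613 -0.237  0.006] [ 0.676 -0.168  0.039]
spool (array([460.5, 404. ]), array([42.3, 40. ]), 45.5, 284) [0.437 0.382 0.006] [0.48  0.425 0.06 ]
pipe (array([351.6, -47.2]), array([108.4, 152.7]), 61.9, 1732) [ 0.273 -0.105  0.006] [0.436 0.029 0.079]
cone (array([ 448.8, -257.8]), array([168.1, 155.1]), 83.0, 2731) [ 0.377 -0.348  0.007] [ 0.527 -0.167  0.148]
squeegee (array([697.1, 129.3]), array([100.3,  72.7]), 86.4, 821) [0.659 0.079 0.006] [0.735 0.18  0.015]
```

View pics/crop1.png

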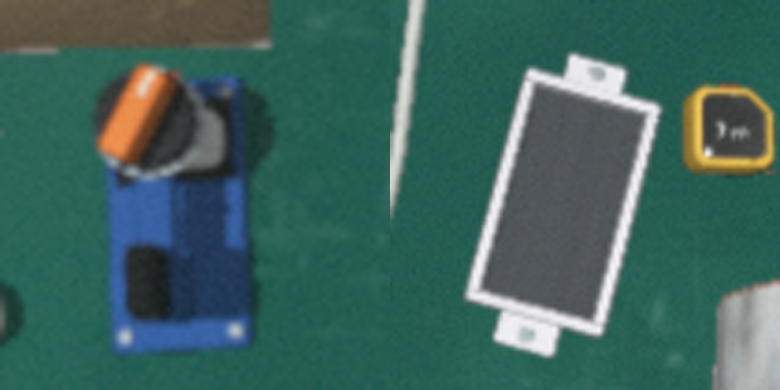

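The crop shows the clamp's handle end at the near end and its knob bar running from upper right (white mark) to lower left, about -25° yaw. The dock is tilted about -15°. Next I refine the dock pose.

```bash
cat >> m.py <<'E'
def dock(W,im,box=(335,405,140,245)):
    u0,u1,v0,v1=box; w=W[v0:v1,u0:u1]; h=cv2.cvtColor(im,cv2.COLOR_RGB2HSV)[v0:v1,u0:u1]
    out=[]
    for n,m in (('floor',(h[...,1]<70)&(h[...,2]<130)),('white',(h[...,1]<60)&(h[...,2]>150))):
        k,l,s,_=cv2.connectedComponentsWithStats(m.astype(np.uint8)); i=1+np.argmax(s[1:,4]); P=w[l==i]; P=P[np.isfinite(P[:,0])]
        out.append((n,rect(P),round(float(np.median(P[:,2])),4)))
    return out
E
python3 - <<'E'
from m import *
f=np.load('pics/top0.npz');im,d=f['im'],f['d'];W=cloud('top',d)
for o in dock(W,im): print(o)
# intensity edges: project floor corners by plane: fit long/short axes of upper wall faces
P=sel(W,im,(355,400,158,232),(.014,.022)); print(rect(P))
f=np.load('pics/scene0.npz');im,d=f['im'],f['d'];W=cloud('scene',d)
P=sel(W,im,(245,310,155,215),(.004,.02),((100,80,30),(130,255,255))); print('scene base',rect(P))
P=sel(W,im,(245,310,155,215),(.09,.13),((0,0,0),(180,255,70))); print('scene handle',rect(P),P.mean(0))
P=sel(W,im,(245,310,155,215),(.09,.13),((3,130,80),(20,255,255))); print('scene knob',rect(P),P.mean(0))
P=sel(W,im,(325,418,225,265),(.012,.024)); print('scene dock walls',rect(P))
E
```

```text
('floor', (array([591. , -79.5]), array([ 83.5, 157.5]), 74.9, 1741), 0.0041)
('white', (array([589.7, -79.4]), array([105.6, 223.9]), 75.0, 895), 0.0163)
(array([589.2, -77.5]), array([102.6, 176.5]), 75.1, 505)
scene base (array([517.4, 283.7]), array([150.3,  78.4]), 4.1, 421)
scene handle (array([510. , 278.6]), array([ 25.7, 106.8]), 84.0, 121) [0.48202842 0.27677919 0.10212518]
scene knob (array([559.5, 287.8]), array([21.3, 46.8]), 66.4, 149) [0.55778837 0.28344092 0.10564968]
scene dock walls (array([ 581.8, -108.8]), array([164.1, 177.4]), 75.0, 452)
```

apply_moves:
  rows:
    - [[-0.4,-0.15,0],[0,0,0],1]
    - [[-0.8,-0.3,0],[0,0,0],1]
    - [[-0.96,-0.38,0],[0,0,0],1]

```text
time: 0.4
ee_pos: [0.2317, 0.4658, 0.3036]
tcp_rot: [-180.0, 0.0, 164.4]
wrist_force: [-0.2, 0.8, 0.7]
opening: 0.0856
grasp_force: 0.0
```

apply_moves:
  rows:
    - [[-0.4,-0.15,0],[0,0,0],1]
    - [[-0.8,-0.3,0],[0,0,0],1]
    - [[-0.96,-0.38,0],[0,0,0],1]

```text
time: 0.7
ee_pos: [0.3142, 0.4032, 0.3035]
tcp_rot: [-180.0, 0.0, 164.3]
wrist_force: [-0.1, 1.0, -0.1]
opening: 0.0852
grasp_force: 0.0
```

apply_moves:
  rows:
    - [[-0.4,-0.15,0],[0,0,0],1]
    - [[-0.8,-0.3,0],[0,0,0],1]
    - [[-0.96,-0.38,0],[0,0,0],1]

```text
time: 1.0
ee_pos: [0.3965, 0.3408, 0.3033]
tcp_rot: [-179.9, 0.0, 164.3]
wrist_force: [-0.4, 0.0, -1.0]
opening: 0.0857
grasp_force: 0.0
```

apply_moves:
  rows:
    - [[-0.4,-0.15,0.2],[0,0,-0.22],0.7]
    - [[-0.8,-0.3,0.4],[0,0,-0.44],0.7]
    - [[-0.94,-0.37,0.53],[0,0,-0.66],0.7]
    - [[-0.94,-0.37,0.53],[0,0,-0.66],0.7]
    - [[-0.94,-0.37,0.53],[0,0,-0.66],0.7]

```text
time: 1.5
ee_pos: [0.4748, 0.2817, 0.2507]
tcp_rot: [-180.0, -0.1, -176.0]
wrist_force: [-0.7, 0.1, 0.0]
opening: 0.0597
grasp_force: 0.0
```

```bash
cat > g.py <<'E'
import sys
from h import *
from scipy.spatial.transform import Rotation as R
def go(x,y,z,yaw):
    o=sensors.get_obs(); Rt=R.from_euler('xyz',o['tcp_rot'],degrees=True); T=R.from_euler('xyz',[180,0,yaw],degrees=True)
    print('t',o['time'],'q',o['q'].round(1),'ee',o['ee_pos'].round(4),o['tcp_rot'].round(2),'op',round(o['opening'],4),'F',o['wrist_force'].round(1))
    print('shift',(Rt.inv().apply(np.array([x,y,z])-o['ee_pos'])*10).round(3),'turn',((Rt.inv()*T).as_rotvec(degrees=True)/30).round(3))
if __name__=='__main__': go(*map(float,sys.argv[1:5]))
E
python3 g.py .4755 .282 .150 184.2
```

```text
t 1.5 q [30.7  4.5  3.7 89.2  0.  26.6] ee [0.4748 0.2817 0.2507] [-1.7999e+02 -6.0000e-02 -1.7597e+02] op 0.0597 F [-0.7  0.1  0. ]
shift [-0.008  0.003  1.007] turn [-0.    -0.002 -0.006]
```

apply_moves:
  rows:
    - [[0,0,0.3],[0,0,0],0.7]
    - [[0,0,0.6],[0,0,0],0.7]
    - [[-0.01,0,0.85],[0,0,0],0.7]
    - [[-0.01,0,1.0],[0,0,0],0.7]
    - [[-0.01,0,1.0],[0,0,0],0.6]
    - [[-0.01,0,1.0],[0,0,0],0.4]
    - [[-0.01,0,1.0],[0,0,0],0.3]
    - [[-0.01,0,1.0],[0,0,0],0.2]
    - [[-0.01,0,1.0],[0,0,0],0]
    - [[-0.01,0,1.0],[0,0,0],0]
    - [[-0.01,0,1.0],[0,0,0],0]
    - [[-0.01,0,1.0],[0,0,0],0]
  force: 70

```text
time: 2.7
ee_pos: [0.4765, 0.2825, 0.1524]
tcp_rot: [179.9, 0.1, -175.8]
wrist_force: [-2.3, 3.4, 7.3]
opening: 0.0153
grasp_force: 70.3
```

```bash
python3 g.py .4755 .282 .21 184.2; python3 - <<'E'
from m import *
im,d=snap('top','top1');W=cloud('top',d)
P=sel(W,im,(218,266,180,262),(.003,.03),((100,100,50),(130,255,255))); print(rect(P))
im2,d=snap('scene','scene1');W=cloud('scene',d)
P=sel(W,im2,(245,310,155,215),(.004,.02),((100,80,30),(130,255,255))); print('scene base',rect(P))
s=np.hstack([cv2.resize(im[160:280,180:300],(390,390)),cv2.resize(im2[110:230,220:340],(390,390))])
cv2.imwrite('pics/crop2.png',s[:,:,::-1])
E
```

```text
t 2.7 q [30.6  5.1 -6.5 78.2  0.1 26.4] ee [0.4765 0.2825 0.1524] [ 1.7989e+02  1.1000e-01 -1.7577e+02] op 0.0153 F [-2.3  3.4  7.3]
shift [ 0.009 -0.003 -0.576] turn [0.004 0.004 0.001]
(array([517.9, 283.9]), array([149.6,  72.4]), 4.4, 393)
scene base (array([517.7, 281.4]), array([151.3,  77.3]), 4.6, 422)
```

View pics/crop2.png

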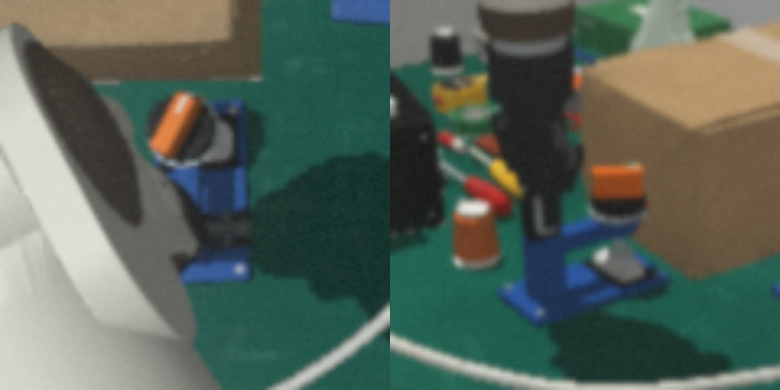

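apply_moves:
  rows:
    - [[0.02,0,-0.08],[0,0,0],0]
    - [[0.05,0,-0.2],[0,0,0],0]
    - [[0.1,0,-0.4],[0,0,0],0]
    - [[0.1,0,-0.55],[0,0,0],0]
    - [[0.1,0,-0.6],[0,0,0],0]
    - [[0.1,0,-0.6],[0,0,0],0]

```text
time: 3.4
ee_pos: [0.4665, 0.2813, 0.2117]
tcp_rot: [180.0, 0.1, -175.8]
wrist_force: [0.7, -0.9, -6.2]
opening: 0.0152
grasp_force: 68.7
```

apply_moves:
  rows:
    - [[0,-0.15,0],[0,0,0],0]
    - [[0,-0.4,0],[0,0,0],0]
    - [[0,-0.65,0],[0,0,0],0]
    - [[0,-0.9,0],[0,0,0],0]

```text
time: 3.8
ee_pos: [0.4724, 0.1897, 0.2097]
tcp_rot: [-179.9, -0.1, -175.8]
wrist_force: [0.1, -0.4, -6.4]
opening: 0.015
grasp_force: 69.1
```

apply_moves:
  rows:
    - [[0,-0.25,0],[0,0,0],0]
    - [[-0.1,-0.5,0],[0,0,0],0]
    - [[-0.15,-0.75,0],[0,0,0],0]
    - [[-0.2,-0.9,0],[0,0,0],0]

```text
time: 4.2
ee_pos: [0.4991, 0.1007, 0.2098]
tcp_rot: [-179.9, -0.1, -175.9]
wrist_force: [0.6, 1.5, -5.6]
opening: 0.0153
grasp_force: 69.1
```

apply_moves:
  rows:
    - [[0,-0.25,0],[0,0,0],0]
    - [[-0.1,-0.5,0],[0,0,0],0]
    - [[-0.15,-0.75,0],[0,0,0],0]
    - [[-0.2,-0.9,0],[0,0,0],0]

```text
time: 4.6
ee_pos: [0.5256, 0.0126, 0.2099]
tcp_rot: [-180.0, -0.1, -175.9]
wrist_force: [0.3, 0.7, -5.7]
opening: 0.015
grasp_force: 69.2
```

apply_moves:
  rows:
    - [[0,-0.25,0],[0,0,0.1],0]
    - [[-0.08,-0.5,0],[0,0,0.25],0]
    - [[-0.12,-0.7,0],[0,0,0.4],0]
    - [[-0.17,-0.85,0],[0,0,0.55],0]
    - [[-0.17,-0.85,0],[0,0,0.65],0]
    - [[-0.17,-0.85,0],[0,0,0.65],0]
    - [[-0.17,-0.85,0],[0,0,0.65],0]
    - [[-0.17,-0.85,0],[0,0,0.65],0]

```text
time: 5.4
ee_pos: [0.5489, -0.0685, 0.2107]
tcp_rot: [-180.0, -0.0, 164.8]
wrist_force: [-0.5, 0.1, -6.4]
opening: 0.0148
grasp_force: 69.4
```

```bash
python3 g.py .5497 -.0681 .156 164.9; python3 - <<'E'
from m import *
im,d=snap('top','top2');W=cloud('top',d)
P=sel(W,im,(340,420,140,240),(.055,.085),((100,100,40),(130,255,255))); print(rect(P),P.mean(0))
im2,d=snap('scene','scene2');W=cloud('scene',d)
P=sel(W,im2,(310,430,180,275),(.055,.09),((100,80,30),(130,255,255))); print('scene base',rect(P),P.mean(0))
s=np.hstack([cv2.resize(im[130:250,310:430],(390,390)),cv2.resize(im2[150:290,310:450],(390,390))])
cv2.imwrite('pics/crop3.png',s[:,:,::-1])
E
```

```text
t 5.4 q [-7.1  4.6 -0.7 84.8  0.   8.1] ee [ 0.5489 -0.0685  0.2107] [-1.8000e+02 -2.0000e-02  1.6482e+02] op 0.0148 F [-0.5  0.1 -6.4]
shift [-0.007  0.005  0.547] turn [-0.    -0.001 -0.003]
(array([587.6, -79.6]), array([ 76.3, 147.9]), 75.0, 460) [ 0.55932158 -0.05886912  0.06880325]
scene base (array([587.7, -81.9]), array([ 77.1, 149.6]), 74.8, 809) [ 0.56695541 -0.08857195  0.06914623]
```

View pics/crop3.png

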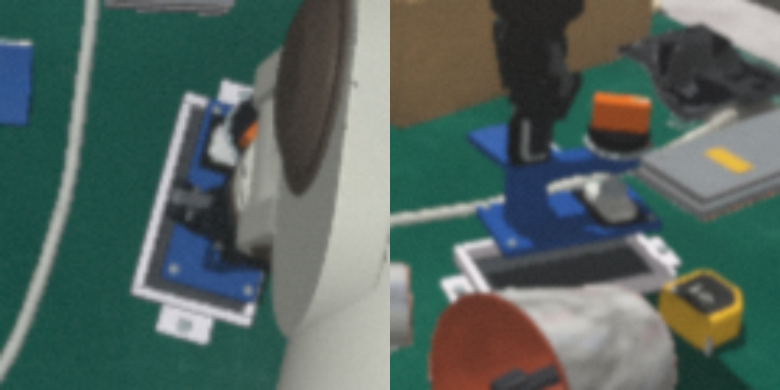

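apply_moves:
  rows:
    - [[-0.015,0.01,0.1],[0,0,0],0]
    - [[-0.015,0.01,0.2],[0,0,0],0]
    - [[-0.015,0.01,0.3],[0,0,0],0]
    - [[-0.015,0.01,0.36],[0,0,0],0]
    - [[-0.015,0.01,0.4],[0,0,0],0]
    - [[-0.015,0.01,0.43],[0,0,0],0]
    - [[-0.015,0.01,0.46],[0,0,0],0]
    - [[-0.015,0.01,0.46],[0,0,0],0]

```text
time: 6.3
ee_pos: [0.5508, -0.0681, 0.1646]
tcp_rot: [-180.0, -0.0, 164.7]
wrist_force: [-0.5, -0.3, -6.2]
opening: 0.0152
grasp_force: 69.4
```

```bash
python3 g.py .5497 -.0681 .156 164.9; python3 - <<'E'
from m import *
im,d=snap('top','top3');W=cloud('top',d)
P=sel(W,im,(340,420,140,240),(.01,.04),((100,100,40),(130,255,255))); print(rect(P),P.mean(0))
E
```

```text
t 6.3 q [-7.1  5.2 -5.1 79.7  0.   8.2] ee [ 0.5508 -0.0681  0.1646] [-1.8000e+02 -2.0000e-02  1.6472e+02] op 0.0152 F [-0.5 -0.3 -6.2]
shift [ 0.01  -0.002  0.086] turn [-0.    -0.001 -0.006]
(array([590.1, -79.1]), array([ 75.5, 149.4]), 74.6, 416) [ 0.56298687 -0.05858483  0.02275708]
```

apply_moves:
  rows:
    - [[0,0,0.02],[0,0,0],0]
    - [[0,0,0.04],[0,0,0],0]
    - [[0,0,0.06],[0,0,0],0]
    - [[0,0,0.075],[0,0,0],0]
    - [[0,0,0.085],[0,0,0],0]
    - [[0,0,0.085],[0,0,0],0]

```text
time: 6.95
ee_pos: [0.5508, -0.0681, 0.1566]
tcp_rot: [180.0, 0.0, 164.7]
wrist_force: [-0.6, 0.7, -4.8]
opening: 0.0148
grasp_force: 69.7
```

apply_moves:
  rows:
    - [[0,0,0.01],[0,0,0],0]
    - [[0,0,0.01],[0,0,0],0.3]
    - [[0,0,0.01],[0,0,0],0.5]
    - [[0,0,0],[0,0,0],0.7]
    - [[0,0,0],[0,0,0],0.7]
    - [[0,0,0],[0,0,0],0.7]
    - [[0,0,-0.1],[0,0,0],0.7]
    - [[0,0,-0.4],[0,0,0],0.7]
    - [[0,0,-0.7],[0,0,0],0.8]
    - [[0,0,-1],[0,0,0],1]
    - [[0,0,-1],[0,0,0],1]

```text
time: 8.05
ee_pos: [0.5519, -0.0683, 0.2617]
tcp_rot: [179.9, 0.4, 164.7]
wrist_force: [-0.3, 0.3, 0.9]
opening: 0.0848
grasp_force: 0.0
```

apply_moves:
  rows:
    - [[0.3,0.3,0],[0,0,0],1]
    - [[0.6,0.6,0],[0,0,0],1]
    - [[0.9,0.9,0],[0,0,0],1]
    - [[0.9,0.9,0],[0,0,0],1]
    - [[0.9,0.9,0],[0,0,0],1]

```text
time: 8.55
ee_pos: [0.4875, 0.0431, 0.2568]
tcp_rot: [180.0, 0.1, 164.8]
wrist_force: [-0.2, 1.2, 0.2]
opening: 0.0851
grasp_force: 0.0
```

```bash
cat > k.py <<'E'
import sys
from m import *
t=sys.argv[1]
im,d=snap('top','top'+t);W=cloud('top',d)
P=sel(W,im,(340,420,140,240),(.004,.04),((100,100,40),(130,255,255)));P=P[np.abs(P[:,2]-.014)<.006]; print('base',rect(P),P.mean(0).round(4)) if len(P)>4 else 0
P=sel(W,im,(340,425,140,240),(.09,.15),((3,130,100),(20,255,255)))
if len(P)>4: print('knob',rect(P),P.mean(0).round(4))
im2,d=snap('scene','scene'+t);W=cloud('scene',d)
P=sel(W,im2,(310,430,180,275),(.09,.15),((3,130,80),(20,255,255)))
if len(P)>4: print('knob scene',rect(P),P.mean(0).round(4))
s=np.hstack([cv2.resize(im[140:220,340:420],(390,390),interpolation=cv2.INTER_CUBIC),cv2.resize(im2[180:270,330:420],(390,390),interpolation=cv2.INTER_CUBIC)])
cv2.imwrite(f'pics/crop{t}.png',s[:,:,::-1])
E
python3 k.py 4; python3 g.py .6305 -.090 .25 160
```

```text
knob scene (array([ 500.9, -152.5]), array([296. ,  91.9]), 33.8, 411) [ 0.5256 -0.1412  0.1107]
t 8.65 q [ 4.9 -4.  -4.2 89.8 -0.  20.2] ee [0.488  0.042  0.2564] [-1.7999e+02  2.0000e-02  1.6472e+02] op 0.0853 F [ 0.6  0.2 -0.4]
shift [-1.722 -0.898  0.065] turn [-0.     0.001  0.157]
```

View pics/crop4.png

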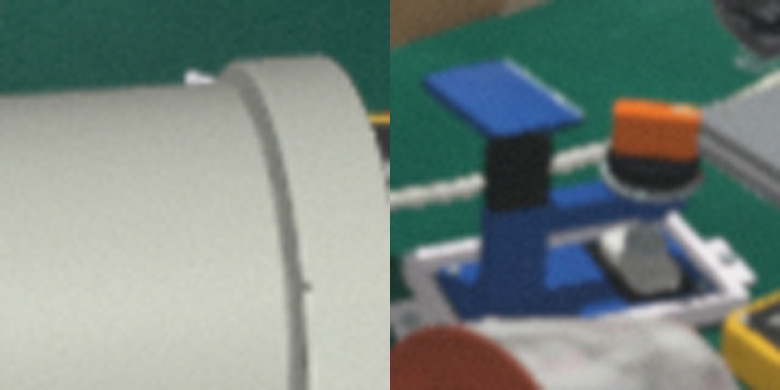

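```bash
sed -i 's/im2,(310,430,180,275),(.09,.15)/im2,(375,418,195,225),(.085,.15)/' k.py; python3 - <<'E'
from m import *
f=np.load('pics/scene4.npz');im,d=f['im'],f['d'];W=cloud('scene',d)
P=sel(W,im,(470-330+240,415,198,222),(.085,.15),((3,130,80),(20,255,255))); print(rect(P),P.mean(0),P[:,2].max())
P=sel(W,im,(375,415,195,225),(.112,.15),((3,130,80),(20,255,255))); print(rect(P),P.mean(0))
E
python3 g.py .6310 -.0895 .25 136
```

```text
(array([629.7, -93.6]), array([16.2, 45.8]), 46.8, 222) [ 0.62700578 -0.09557945  0.1102205 ] 0.12253801572681366
(array([629.2, -93.2]), array([15.1, 45. ]), 40.2, 106) [ 0.6276317  -0.09443657  0.11813634]
t 8.65 q [ 4.9 -4.  -4.2 89.8 -0.  20.2] ee [0.488  0.042  0.2564] [-1.7999e+02  2.0000e-02  1.6472e+02] op 0.0853 F [ 0.6  0.2 -0.4]
shift [-1.726 -0.892  0.065] turn [-0.     0.001  0.957]
```

apply_moves:
  rows:
    - [[-0.4,-0.2,0],[0,0,0],1]
    - [[-0.8,-0.4,0],[0,0,0],1]
    - [[-0.86,-0.45,0],[0,0,0],1]

```text
time: 8.95
ee_pos: [0.5614, -0.0272, 0.2548]
tcp_rot: [-179.9, -0.0, 164.5]
wrist_force: [-1.3, -0.5, -0.9]
opening: 0.0854
grasp_force: 0.0
```

apply_moves:
  rows:
    - [[-0.4,-0.2,0],[0,0,0.25],1]
    - [[-0.8,-0.4,0],[0,0,0.5],1]
    - [[-0.86,-0.45,0],[0,0,0.75],1]
    - [[-0.86,-0.45,0],[0,0,0.96],1]
    - [[-0.86,-0.45,0],[0,0,0.96],1]
    - [[-0.86,-0.45,0],[0,0,0.96],1]

```text
time: 9.55
ee_pos: [0.6299, -0.0903, 0.2561]
tcp_rot: [-180.0, -0.0, 136.1]
wrist_force: [0.0, 0.3, 1.4]
opening: 0.0852
grasp_force: 0.0
```

```bash
python3 g.py .6310 -.0900 .169 136
```

```text
t 9.55 q [-8.2 16.4 18.  91.6  0.  35.8] ee [ 0.6299 -0.0903  0.2561] [-1.7998e+02 -2.0000e-02  1.3606e+02] op 0.0852 F [0.  0.3 1.4]
shift [-0.006  0.011  0.871] turn [-0.001 -0.001  0.002]
```

apply_moves:
  rows:
    - [[0,0.01,0.3],[0,0,0],0.7]
    - [[0,0.01,0.6],[0,0,0],0.6]
    - [[0,0.01,0.75],[0,0,0],0.5]
    - [[0,0.01,0.86],[0,0,0],0.4]
    - [[0,0.01,0.86],[0,0,0],0.35]
    - [[0,0.01,0.86],[0,0,0],0.3]
    - [[0,0.01,0.86],[0,0,0],0.2]
    - [[0,0.01,0.86],[0,0,0],0.1]
    - [[0,0.01,0.86],[0,0,0],0]
    - [[0,0.01,0.86],[0,0,0],0]
    - [[0,0.01,0.86],[0,0,0],0]
  force: 30

```text
time: 10.65
ee_pos: [0.6312, -0.089, 0.172]
tcp_rot: [179.9, 0.1, 135.9]
wrist_force: [0.2, 0.7, 6.4]
opening: 0.0157
grasp_force: 33.1
```

```bash
python3 g.py .6310 -.0900 .169 136; python3 k.py 5
```

```text
t 10.65 q [-8.  16.3  8.5 82.1  0.  36. ] ee [ 0.6312 -0.089   0.172 ] [1.7990e+02 1.1000e-01 1.3594e+02] op 0.0157 F [0.2 0.7 6.4]
shift [-0.005 -0.009  0.03 ] turn [ 0.003  0.004 -0.002]
base (array([590.2, -79.6]), array([ 76.5, 148.5]), 74.6, 733) [ 0.5701 -0.0683  0.0139]
knob (array([619.8, -79.7]), array([15.5, 16.9]), 43.9, 53) [ 0.6196 -0.079   0.1196]
knob scene (array([627.8, -95.2]), array([12.9, 46.4]), 40.6, 103) [ 0.6267 -0.096   0.1097]
```

View pics/crop5.png

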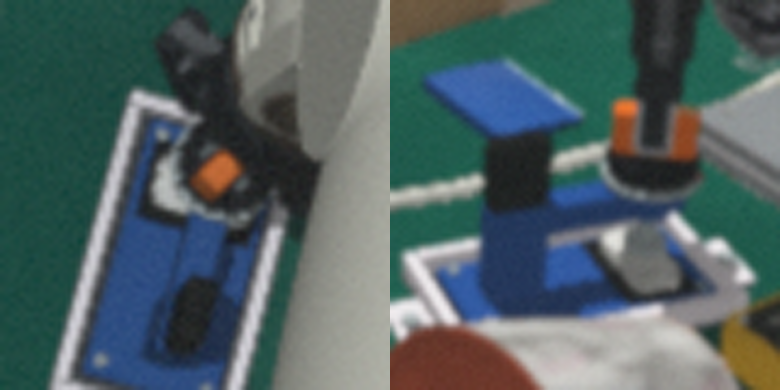

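apply_moves:
  rows:
    - [[0,0,0],[0,0,0.15],0]
    - [[0,0,0],[0,0,0.3],0]
    - [[0,0,0],[0,0,0.45],0]
    - [[0,0,0],[0,0,0.6],0]
    - [[0,0,0],[0,0,0.8],0]
    - [[0,0,0],[0,0,1.0],0]

```text
time: 11.35
ee_pos: [0.6316, -0.0887, 0.172]
tcp_rot: [179.8, 0.0, 105.7]
wrist_force: [3.4, 1.7, 4.6]
opening: 0.0152
grasp_force: 32.9
```

```bash
python3 -c "
from h import *
o=sensors.get_obs(); print(o['torque'].round(2),o['wrist_force'].round(1),o['q'].round(1))"
```

```text
[ 0.46 -0.65  0.12] [3.4 1.7 4.6] [-8.  16.3  8.5 82.   0.1 66.3]
```

apply_moves:
  rows:
    - [[0,0,0],[0,0,0.15],0]
    - [[0,0,0],[0,0,0.3],0]
    - [[0,0,0],[0,0,0.45],0]
    - [[0,0,0],[0,0,0.6],0]
    - [[0,0,0],[0,0,0.8],0]
    - [[0,0,0],[0,0,1.0],0]

```text
time: 11.95
ee_pos: [0.632, -0.089, 0.172]
tcp_rot: [179.8, -0.0, 75.7]
wrist_force: [4.0, -1.2, 3.3]
opening: 0.0155
grasp_force: 32.7
```

```bash
python3 -c "
from h import *
o=sensors.get_obs(); print(o['torque'].round(2),o['wrist_force'].round(1),o['q'].round(1))"; python3 k.py 6
```

```text
[-0.   -1.01  0.14] [ 4.  -1.2  3.3] [-8.  16.3  8.5 82.   0.  96.3]
base (array([590. , -79.6]), array([ 76.3, 149.2]), 74.4, 720) [ 0.5689 -0.067   0.0141]
knob (array([635.1, -73.6]), array([11.6, 15.4]), 73.9, 35) [ 0.6339 -0.0728  0.12  ]
knob scene (array([629.4, -97.9]), array([39.2, 16.6]), 72.8, 107) [ 0.6251 -0.1081  0.1108]
```

apply_moves:
  rows:
    - [[0,0,0],[0,0,0.15],0]
    - [[0,0,0],[0,0,0.3],0]
    - [[0,0,0],[0,0,0.45],0]
    - [[0,0,0],[0,0,0.6],0]
    - [[0,0,0],[0,0,0.8],0]
    - [[0,0,0],[0,0,1.0],0]

```text
time: 12.65
ee_pos: [0.6317, -0.0896, 0.172]
tcp_rot: [179.8, -0.1, 45.8]
wrist_force: [4.3, -2.8, 5.1]
opening: 0.0153
grasp_force: 33.1
```

```bash
python3 -c "
from h import *
o=sensors.get_obs(); print(o['torque'].round(2),o['wrist_force'].round(1),o['q'].round(1))"
```

```text
[-0.59 -0.83  0.02] [ 4.3 -2.8  5.1] [-8.100e+00  1.630e+01  8.500e+00  8.200e+01 -1.000e-01  1.262e+02]
```

apply_moves:
  rows:
    - [[0,0,0],[0,0,0.15],0]
    - [[0,0,0],[0,0,0.3],0]
    - [[0,0,0],[0,0,0.45],0]
    - [[0,0,0],[0,0,0.6],0]
    - [[0,0,0],[0,0,0.8],0]
    - [[0,0,0],[0,0,1.0],0]

```text
time: 13.25
ee_pos: [0.6314, -0.0899, 0.172]
tcp_rot: [179.8, -0.1, 15.8]
wrist_force: [-0.7, -3.6, 8.8]
opening: 0.0154
grasp_force: 33.5
```

```bash
python3 -c "
from h import *
o=sensors.get_obs(); print(o['torque'].round(2),o['wrist_force'].round(1),o['q'].round(1))"
```

```text
[-0.91  0.41  0.48] [-0.7 -3.6  8.8] [-8.100e+00  1.630e+01  8.500e+00  8.200e+01 -1.000e-01  1.561e+02]
```

apply_moves:
  rows:
    - [[0,0,0],[0,0,0.15],0]
    - [[0,0,0],[0,0,0.3],0]
    - [[0,0,0],[0,0,0.45],0]
    - [[0,0,0],[0,0,0.6],0]
    - [[0,0,0],[0,0,0.6],0]

```text
time: 13.75
ee_pos: [0.6311, -0.0901, 0.172]
tcp_rot: [179.9, -0.1, -2.2]
wrist_force: [0.0, -6.0, 7.9]
opening: 0.0151
grasp_force: 33.3
```

```bash
python3 -c "
from h import *
o=sensors.get_obs(); print(o['torque'].round(2),o['wrist_force'].round(1),o['q'].round(1))"; python3 k.py 7
```

```text
[-1.11  0.02 -0.06] [ 0.  -6.   7.9] [-8.100e+00  1.630e+01  8.500e+00  8.200e+01 -1.000e-01  1.741e+02]
base (array([580.2, -74.4]), array([ 75.6, 130.2]), 71.3, 712) [ 0.5661 -0.0659  0.0141]
knob (array([611.7, -93.3]), array([21.5, 15.1]), 84.5, 34) [ 0.6116 -0.089   0.1176]
knob scene (array([614.6, -93.4]), array([17.4, 22.2]), 76.2, 93) [ 0.6108 -0.0952  0.1094]
```

View pics/crop7.png

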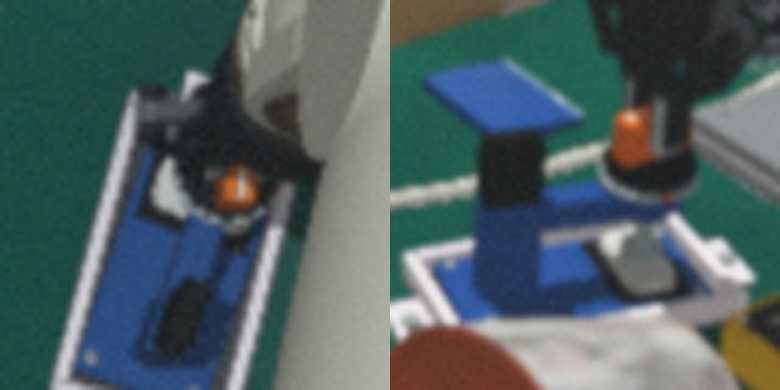

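apply_moves:
  rows:
    - [[0,0,0],[0,0,0],0.2]
    - [[0,0,0],[0,0,0],0.4]
    - [[0,0,0],[0,0,0],0.6]
    - [[0,0,0],[0,0,0],0.7]
    - [[0,0,0],[0,0,0],0.7]
    - [[0,0,-0.1],[0,0,0],0.7]
    - [[0,0,-0.4],[0,0,0],0.7]
    - [[0,0,-0.8],[0,0,0],0.7]
    - [[0,0,-1],[0,0,0],0.7]
    - [[0,0,-1],[0,0,0],0.7]

```text
time: 14.85
ee_pos: [0.6314, -0.0891, 0.2751]
tcp_rot: [180.0, -0.4, -2.1]
wrist_force: [0.4, -0.3, 0.3]
opening: 0.0599
grasp_force: 0.0
```

apply_moves:
  rows:
    - [[-0.4,-0.4,0],[0,0,0],0.7]
    - [[-0.8,-0.8,0],[0,0,0],0.7]
    - [[-1,-1,0],[0,0,0],0.7]
    - [[-1,-1,0],[0,0,-0.3],0.7]

```text
time: 15.25
ee_pos: [0.5315, 0.0151, 0.2706]
tcp_rot: [-180.0, 0.0, 7.0]
wrist_force: [1.3, 0.1, -0.1]
opening: 0.0597
grasp_force: 0.0
```

apply_moves:
  rows:
    - [[-0.2,-0.4,0],[0,0,0],0.7]
    - [[-0.4,-0.8,0],[0,0,0],0.7]
    - [[-0.5,-1,0],[0,0,0],0.7]
    - [[-0.5,-1,0],[0,0,0],0.7]

```text
time: 15.65
ee_pos: [0.4763, 0.0803, 0.2705]
tcp_rot: [-178.8, 0.0, 9.1]
wrist_force: [0.8, -0.4, -0.2]
opening: 0.0598
grasp_force: 0.0
```

apply_moves:
  rows:
    - [[-0.2,-0.4,0],[0,0,0],0.7]
    - [[-0.2,-0.8,0],[0,0,0],0.7]
    - [[-0.2,-1,0],[0,0,0],0.7]
    - [[-0.2,-1,0],[0,0,0],0.7]

```text
time: 16.05
ee_pos: [0.4564, 0.112, 0.2721]
tcp_rot: [-176.9, 0.1, 12.4]
wrist_force: [-1.1, -0.8, 0.7]
opening: 0.0599
grasp_force: 0.0
```

```bash
python3 k.py 8; python3 - <<'E'
from m import *
for t in '08':
    f=np.load(f'pics/top{t}.npz');im,d=f['im'],f['d'];W=cloud('top',d)
    for n,b in [('measure',(405,440,155,195)),('spool',(182,210,225,255)),('squeegee',(280,322,138,170))]:
        P=sel(W,im,b,(.006,.1)); print(t,n,rect(P))
print({k:v for k,v in sensors.get_obs().items() if k in('time','ee_pos','wrist_force')})
E
```

```text
base (array([590. , -77.7]), array([ 76. , 147.6]), 71.3, 555) [ 0.5778 -0.0742  0.0142]
knob (array([627.5, -92.8]), array([20.1, 47.7]), 70.9, 133) [ 0.6285 -0.0901  0.1181]
knob scene (array([628.3, -93.2]), array([18.5, 47.4]), 69.9, 217) [ 0.6245 -0.0965  0.1104]
0 measure (array([ 644.1, -202.1]), array([63. , 67.7]), 1.0, 542)
0 spool (array([460.5, 404. ]), array([42.3, 40. ]), 45.5, 284)
0 squeegee (array([697.1, 129.3]), array([100.3,  72.7]), 86.4, 821)
8 measure (array([ 644.1, -202.7]), array([63.1, 67.8]), 0.2, 540)
8 spool (array([460. , 403.8]), array([41.9, 40.6]), 42.0, 282)
8 squeegee (array([697.1, 129.5]), array([100.1,  72.1]), 87.0, 829)
{'time': 16.15, 'ee_pos': array([0.45615305, 0.1119349 , 0.27196994]), 'wrist_force': array([ 0.56918124,  0.05952005, -0.06578568])}
```

View pics/crop8.png

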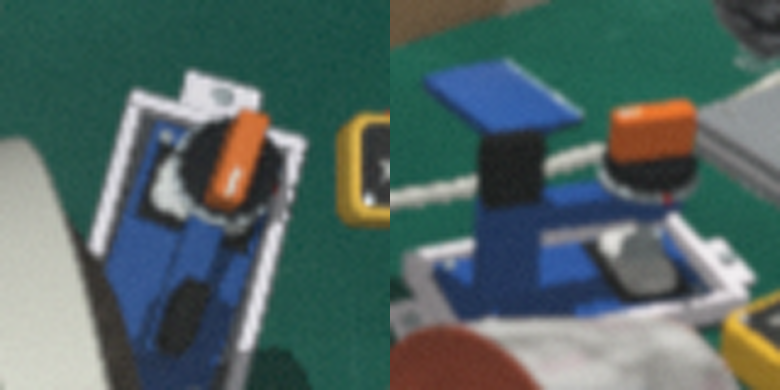

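```bash
python3 -c "
from workcell import bot
print(bot.job_done())"
```

```text
the job is handed in; nothing more can be done
None
```

I handed the job in at about 16 s: the camera shows the clamp flat in the dock and the bystanders unmoved, and the knob's measured turn puts the screw home with two clutch clicks; no pass/fail verdict came back.

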